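# Pack the dry stone samples and clip the case shut

### The job

The stone samples in the draining rack are dry: slide every one of them upright into a groove of the sample case, any groove, right down to the floor, without letting one drop or fall over. Then put the cover on the case and press it straight down until the clips at both ends have snapped under the steel strips. Leave the other things on the bench where they are.

Things in the scene. Friction and masses are not known exactly. Their poses are not given: they have to be found in the camera images.
- packing_board: Plywood sheet, fixed, 272 mm (x) x 880 mm (y), on battens; its top is 48 mm above the bench. Case, rack and cover stand on it, in any order from left to right. Origin: its middle, at bench height.
- case: Half-height wooden sample case, open on top, 110 mm (its x) x 196 mm (its y), rim 64 mm above its underside. It stands firm. Origin: centre of its underside, on the packing board; z up. Five upright grooves, each for one sample, are cut in its two long inner sides, at y = -80, -40, 0, 40 and 80 mm; a sample in a groove has its 12 mm thickness along the case's y.
- case_floor (a point): Centre of the case's inner floor, 8 mm above its underside; axes as the case. Each groove is 15 mm wide along y and runs from the floor to 52 mm above it, its mouth flared to 23 mm. From groove bottom to groove bottom is 95 mm along x, bevelled wider at the rim. A sample fully home stands on this floor (its centre 50 mm above it) and shows 44 mm above the rim.
- case_rim (a point): Centre of the case's mouth, level with the rim, 64 mm above its underside. On the outside of each end (case y = +98 and -98 mm) a steel keeper strip, 70 mm wide and 6 mm high, sticks out 5 mm, its top level with the rim: the clips of the cover snap under it.
- rack: Wooden draining rack, fixed, 112 mm (its x) x 206 mm (its y): a board 14 mm thick with two rails, tops 44 mm above its underside, sawn with five notches 15 mm wide at y = -80, -40, 0, 40 and 80 mm. The samples stand upright in these notches at the start. Origin: centre of its underside; z up.
- cover: Deep wooden cover, loose, about 0.45 kg, right way up on the packing board; 125 mm (its x) x 210 mm (its y), with a clip on each y end standing out 4 mm more. Origin: centre, at the height of its skirts' feet; z up. It fits over the case either way round, its x along the case's x, with about 2 mm play each way.
- cover_grip (a point): Middle of the cover's handle: a wooden block 90 mm long (cover x), 22 mm wide (cover y), 34 mm high, across the middle of the cover's top. The point is 15 mm below the handle's top, 19 mm above the top board and 97 mm above the skirts' feet. With the cover seated on the case it is 139 mm above the case's underside; before the clips snap the cover stops about 10 mm higher.
- cover_top (a point): Centre of the upper face of the cover's top board, 78 mm above the skirts' feet, under the handle. The board reaches 105 mm along the cover's +y and -y; its ends, above the clips, are free to be pressed on. With the cover seated it is 120 mm above the case's underside.
- clip_a (a joint): Sprung steel clip arm on the cover's +y end, 36 mm wide, 48 mm long, hinged at its upper end, its nose pointing inward. 0 = at rest, and again when snapped under the keeper strip; about 0.1 rad while the nose is forced out over the strip. Each clip takes some 6 to 12 N of downward push to snap.
- clip_b (a joint): The same clip arm on the cover's -y end.
- sample_1_c (a point): Centre of a stone sample, a sawn slab 90 mm wide (its x), 12 mm thick (its y) and 100 mm high (z up), about 0.27 kg, loose, one of up to five alike; None if it is absent. At the start it stands upright in the rack, its underside 14 mm above the rack's.
- sample_1: The same sample as sample_1_c; origin at the centre of its underside.
- sample_2_c (a point): Centre of a stone sample, a sawn slab 90 mm wide (its x), 12 mm thick (its y) and 100 mm high (z up), about 0.27 kg, loose, one of up to five alike; None if it is absent. At the start it stands upright in the rack, its underside 14 mm above the rack's.
- sample_2: The same sample as sample_2_c; origin at the centre of its underside.
- sample_3_c (a point): Centre of a stone sample, a sawn slab 90 mm wide (its x), 12 mm thick (its y) and 100 mm high (z up), about 0.27 kg, loose, one of up to five alike; None if it is absent. At the start it stands upright in the rack, its underside 14 mm above the rack's.
- sample_3: The same sample as sample_3_c; origin at the centre of its underside.
- sample_4_c (a point): Centre of a stone sample, a sawn slab 90 mm wide (its x), 12 mm thick (its y) and 100 mm high (z up), about 0.27 kg, loose, one of up to five alike; None if it is absent. At the start it stands upright in the rack, its underside 14 mm above the rack's.
- sample_4: The same sample as sample_4_c; origin at the centre of its underside.
- sample_5_c (a point): Centre of a stone sample, a sawn slab 90 mm wide (its x), 12 mm thick (its y) and 100 mm high (z up), about 0.27 kg, loose, one of up to five alike; None if it is absent. At the start it stands upright in the rack, its underside 14 mm above the rack's.
- sample_5: The same sample as sample_5_c; origin at the centre of its underside.
- sand_block: Bystander: grey rubbing block, 66 x 79 x 30 mm, on the bench beside or behind the packing board; leave alone.
- tape_measure: Bystander: yellow tape measure, 55 x 85 x 62 mm, on the bench beside or behind the packing board; leave alone.
- white_pot_a: Bystander: white plastic pot, 72 mm wide, 58 mm high, on the bench beside or behind the packing board; leave alone.

How it is judged (in metres and radians):
On the way, in this order (a step that is already met when the one before it is completed fails the run):
1. every sample that is here stands fully home in a groove of the case (z of sample_1_c in the frame of case between 0.0555 and 0.0605 m and x of sample_1_c in the frame of case between -0.006 and 0.006 m and y of sample_1_c in the frame of case between -0.09 and 0.09 m and angle between each of sample_1_c, sample_2_c, sample_3_c, sample_4_c, sample_5_c's own z axis and vertical below 0.1 rad and z of sample_2_c in the frame of case between 0.0555 and 0.0605 m and x of sample_2_c in the frame of case between -0.006 and 0.006 m and y of sample_2_c in the frame of case between -0.09 and 0.09 m and z of sample_3_c in the frame of case between 0.0555 and 0.0605 m and x of sample_3_c in the frame of case between -0.006 and 0.006 m and y of sample_3_c in the frame of case between -0.09 and 0.09 m and z of sample_4_c in the frame of case between 0.0555 and 0.0605 m and x of sample_4_c in the frame of case between -0.006 and 0.006 m and y of sample_4_c in the frame of case between -0.09 and 0.09 m and z of sample_5_c in the frame of case between 0.0555 and 0.0605 m and x of sample_5_c in the frame of case between -0.006 and 0.006 m and y of sample_5_c in the frame of case between -0.09 and 0.09 m), for 0.2 s.
2. the cover sits down on the case and both clips have snapped (z of cover_grip in the frame of case between 0.136 and 0.1415 m and horizontal distance between cover_grip and case below 0.007 m and angle between cover_grip's own z axis and vertical below 0.03 rad and value of joint each of clip_a, clip_b below 0.03 rad), for 0.2 s.
At the end, for the whole second after the job is handed in: Each sample present stands upright (within 0.1 rad) in a groove, its centre 55.5 to 60.5 mm above the case's underside. The cover rests level on the case, its grip point 136 to 141.5 mm above the case's underside and within 7 mm of its middle; both clips are below 0.03 rad; the cover is still (all of step 1 and all of step 2 and linear speed of cover below 0.02 m/s); the robot touches nothing.
It fails at once if a sample is let fall freely (faster than 0.6 m/s while nothing holds it) ((linear speed of sample_1 above 0.6 m/s and contact force between the fingers and sample_1 below 0.1 N) or (linear speed of sample_2 above 0.6 m/s and contact force between the fingers and sample_2 below 0.1 N) or (linear speed of sample_3 above 0.6 m/s and contact force between the fingers and sample_3 below 0.1 N) or (linear speed of sample_4 above 0.6 m/s and contact force between the fingers and sample_4 below 0.1 N) or (linear speed of sample_5 above 0.6 m/s and contact force between the fingers and sample_5 below 0.1 N)).
It fails at once if a sample falls over (leans more than 0.6 rad) (angle between any of sample_1_c, sample_2_c, sample_3_c, sample_4_c, sample_5_c's own z axis and vertical above 0.6 rad).
It fails at once if the rubbing block, the tape measure or the white pot is shifted more than 30 mm (distance of any of sand_block, tape_measure, white_pot_a from where it was at the start of the episode above 0.03 m).
Of sample_1, sample_2, sample_3, sample_4, sample_5 only 3 to 5 are there at a start; the rules pass over those that are not, and their reading is None.
At some moment in a run one of cover may be knocked a few centimetres aside while the robot is not near it.
It also fails if it takes over 210 s, if anything falls off the work surface, if the arm or the gripper's body presses on something with over 40 N, if the wrist force passes 120 N, or if a joint passes its speed limit or range.

### The arm

A 6-joint arm with a two-finger parallel gripper is mounted at the origin on a cart in front of the work surface, level with it; the furniture and walls round the work are solid. World frame = base frame: x ahead of the robot, y to its left, z up, the work surface at z = 0. Lengths are in m, angles in degrees, forces in N, time in s.
With the tool pointing down it reaches from about 0.3 to 0.875 m from the base axis. Payload 4.2 kg.
Tool frame: the origin (TCP) lies between the finger pads; the fingertips stand 11 mm ahead of it and the grasp point (between the pads) lies 8 mm behind it; z points along the fingers, y is the line along which they close (so a half turn about z gives the same grasp; the last joint's range is limited). The gripper opens to 85 mm and grips with 20 to 120 N. Pads are 22 mm wide; open, the fingers measure 114 mm over their backs; the gripper's body (76 mm by 85 mm) begins 54 mm behind the grasp point. The pads swing forward as they close: fully open they stand 13 mm farther back than shut.
Start: joints at [76.089, 18.312, 89.639, -0, 72.044, -1.146], TCP at [0.127, 0.561, 0.242] pointing down, gripper open.
Joint ranges: [-177.97, 177.97], [-48.28, 115.42], [12.27, 149.76], [-77.06, 257.06], [2.81, 150.46], [-146.56, 146.56]. Speed limits (degrees/s): [147.25, 147.25, 180, 180, 180, 180].

### API

Orientations are given as a 3x3 rotation matrix whose columns are the frame's x, y, z axes.
In Python, from cell import ctrl gives the robot as it stands.
- The arm moves only by the tool carry_out, never from a script. Its arguments are lists of equal length, an entry for each row: "offset": the shift along the tool's x, y, z in cm, a list of three; "turn": the turn about the tool's z in degrees. In form: {"offset": [[x, y, z], ...], "turn": [turn, ...]}. A call has 1 to 12 rows; each row is the pose to reach, as a shift and turn from the pose commanded when the call began, along the tool's axes at that moment; what a row does not reach only later rows make up. A row lasts 1/8 s, in which the tool goes at most 62.5 mm and 10.7 degrees, less where a joint would pass 70% of its speed; a pose out of reach is approached as far as the arm can. A call with a gripper value outside its range is refused whole. "jaw" is the finger opening in cm, from 0 to 8.54, set as the call begins (left out, the last holds). The fingers move at their own pace and stop on an object; "force" is the grip in N (left out, the last holds). Time passes only in rows, so rows that repeat a pose let the fingers close. It gives the time, the measured TCP pose, the force, the opening and the grip force at its end, in the units of the state.
- ctrl.get_obs(): the state, without advancing time (a new reading comes with each control period).
- ctrl.camera(name): name is "scene" or "top" or "wrist"; returns (picture, depth): 480x640x3 uint8, red, green, blue; 480x640 float32, m along the optical axis (not along the pixel's ray), 0 where there is no reading.
- ctrl.calibration(name): a dict with "fx", "fy", "cx", "cy" (pixels), "eye" and "attitude" of the camera in the world. Camera axes: x right, y up, looking along -z (the intrinsics and any distortion apply to the point x, -y, -z); pixel columns grow to the right and rows downward; lengths in m; the calibration is good to about 2 mm. A picture is of the moment at which its call begins: read the wrist's pose just before it. calibration takes no time and is no camera call; for the wrist camera it gives the pose at the moment of the call.
- ctrl.job_done(): hands the job in; it is judged then, once.
Trained networks look in the newest picture that a camera, given by its name, has taken for a name from the list of things; names that differ only in an ending like _2 or _b are one class to them, and where a whole thing is asked for, a point or a joint stands for the part that bears it (a point fixed in the world has none). Each returns a list of dicts, best first, with "confidence" (0 to 1); they miss things now and then, are a little off and sometimes report something else, mostly with a low value. They report only what shows in the picture. A call takes as long as a camera call.
- ctrl.find_in(camera, target): "xy" ([column, row] in pixels, amid what is visible of it).
- ctrl.masks_of(camera, target): "region" (480x640 bool, what is visible of it) and "xy" ([column, row] in pixels, amid what is visible of it).
The state is a dict: "time_s": time; "joint_pos": joint angles; "qvel": joint speeds; "effort": joint torques, N m; "position": TCP position; "ee_rot": TCP orientation; "ft_force": force on the tool from outside, world axes, zero at the start; "wrist_torque": the same for the moment, N m; "opening": opening from 0.0 (shut) to 1.0 (fully open); "grip_force": force on a finger pad.
Only numpy, scipy, OpenCV 4.12 (cv2) and the standard library are available. Lean on these libraries where they do the work, as an engineer would, in place of code of your own. Each camera call takes 0.05 s, during which the arm holds its last target. There are 200 camera calls.

## Working session

There is one attempt and no reset: what is moved stays moved. The work goes in short steps, Python scripts to look and compute and a tool call to move; the robot and the scene stay as the last step left them, time stands still between calls to the robot, and variables do not carry over. Pictures are saved under pics/ and viewed, at most 14 in all, crops included, and the job is handed in when it is done.

Besides the shell and the picture viewer there is one more tool, called after ">>>" as name(argument=value, ...) on one line, values as JSON. carry_out: Moves the arm, as the interface text tells. Its arguments: {"type":"object","properties":{"offset":{"type":"array","items":{"type":"array","items":{"type":"number"}}},"turn":{"type":"array","items":{"type":"number"}},"jaw":{"type":"number"},"force":{"type":"number"}},"required":["offset","turn"]}

```bash
mkdir -p pics
cat > h.py <<'E'
import numpy as np, cv2
from cell import ctrl
def cloud(name):
    c=ctrl.calibration(name); p,d=ctrl.camera(name)
    v,u=np.mgrid[0:480,0:640]
    R=np.array(c['attitude']);
    X=np.stack([(u-c['cx'])/c['fx']*d,-(v-c['cy'])/c['fy']*d,-d],-1)
    W=X@R.T+np.array(c['eye']); W[d==0]=np.nan
    return p,d,W
def save(p,n): cv2.imwrite('pics/'+n,p[...,::-1])
E
python3 - <<'E'
from h import *
for n in ('scene','top'):
    c=ctrl.calibration(n); print(n,c)
    p,d,W=cloud(n); save(p,n+'0.png')
    np.save(n+'.npy',W)
    for t in ('case','rack','cover','sample_1','packing_board','cover_grip'):
        for r in ctrl.masks_of(n,t):
            m=r['region']; q=W[m]; q=q[~np.isnan(q[:,0])]
            print(t,round(r['confidence'],2),np.round(r['xy']),m.sum(),np.round(np.percentile(q,[2,50,98],axis=0),3).tolist() if len(q) else '')
print(ctrl.get_obs())
E
```

```text
scene {'fx': 578.9014162902954, 'fy': 578.9014162902954, 'cx': 320.78577758485096, 'cy': 243.15590274441251, 'eye': array([-0.60585998, -0.60001291,  0.77815227]), 'attitude': array([[ 0.44394059,  0.41821691, -0.79247168],
       [-0.89591382,  0.19140116, -0.40087906],
       [-0.0159744 ,  0.88795282,  0.45965706]])}
case 0.6 [306. 264.] 3814 [[0.42, -0.1, 0.048], [0.47, -0.002, 0.086], [0.551, 0.103, 0.112]]
rack 0.77 [196. 259.] 1477 [[0.376, 0.183, 0.048], [0.405, 0.267, 0.063], [0.487, 0.38, 0.092]]
rack 0.65 [158. 238.] 385 [[0.499, 0.472, 0.006], [0.517, 0.496, 0.045], [0.547, 0.523, 0.063]]
cover 0.76 [413. 285.] 5795 [[0.422, -0.379, 0.05], [0.435, -0.283, 0.12], [0.548, -0.174, 0.159]]
cover 0.61 [222. 239.] 759 [[0.404, 0.196, 0.067], [0.44, 0.204, 0.122], [0.494, 0.215, 0.162]]
sample_1 0.96 [207. 238.] 592 [[0.396, 0.236, 0.068], [0.419, 0.242, 0.132], [0.483, 0.252, 0.162]]
sample_1 0.85 [221. 239.] 730 [[0.404, 0.197, 0.067], [0.44, 0.204, 0.124], [0.493, 0.214, 0.162]]
sample_1 0.82 [180. 234.] 837 [[0.386, 0.315, 0.017], [0.423, 0.323, 0.12], [0.686, 0.546, 0.162]]
[... 1934 characters left out ...]
4e-03,
        7.20425074e+01, -1.14455979e+00]), 'qvel': array([-0.08644878, -0.13313041, -0.00452406, -0.00061998,  0.02662097,
       -0.01085058]), 'effort': array([ 1.05329713e-03, -4.15279591e+01, -2.34375376e+01, -2.29557845e-04,
       -3.80960091e-05, -2.15117336e-05]), 'position': array([0.1270475 , 0.56080622, 0.24237682]), 'ee_rot': array([[-9.75284749e-01,  2.20951702e-01,  6.47477007e-05],
       [ 2.20951710e-01,  9.75284734e-01,  1.73585578e-04],
       [-2.47934151e-05,  1.83601482e-04, -9.99999983e-01]]), 'ft_force': array([-0.02424744,  0.44938657, -0.08825923]), 'wrist_torque': array([-0.04937497,  0.02302551,  0.0285504 ]), 'grip_force': 0.0, 'opening': 1.00206226803169}
```

View pics/top0.png

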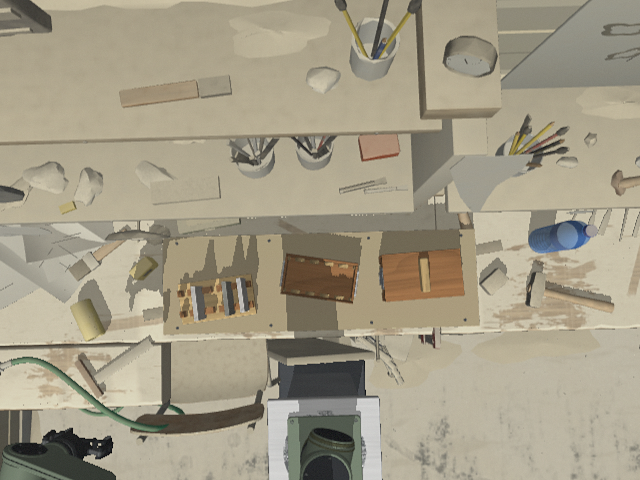

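View pics/scene0.png

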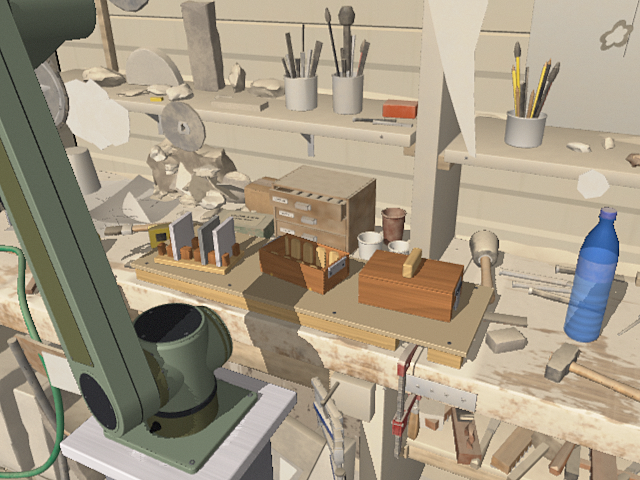

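Run:
```python
import numpy as np,cv2
for n in ('top','scene'):
    W=np.load(n+'.npy'); 
    def ext(name,m):
        q=W[m][:,:2].astype(np.float32)*1000
        r=cv2.minAreaRect(q); print(n,name,len(q),np.round(r[0],1),np.round(r[1],1),round(r[2],2), np.round(np.median(W[m][:,2])*1000,1))
    x,y,z=W[...,0],W[...,1],W[...,2]
    b=(x>.35)&(x<.6)
    ext('caserim',b&(abs(y)<.13)&(abs(z-.112)<.004))
    ext('covertop',b&(y<-.13)&(y>-.41)&(abs(z-.126)<.004))
    ext('handle',b&(y<-.13)&(y>-.41)&(abs(z-.160)<.004))
    ext('railtop',b&(y>.15)&(y<.43)&(abs(z-.092)<.004))
    for y0 in (.204,.244,.324):
        ext('s',b&(abs(y-y0)<.018)&(abs(z-.162)<.004))
```

```text
top caserim 479 [488.1   3.2] [205.4 109.9] 80.14 111.3
top covertop 2641 [ 489.3 -271.7] [125.8 210.1] 2.99 125.7
top handle 188 [ 489.  -271.7] [88.3 21.9] 2.77 159.4
top railtop 388 [436.4 287.2] [ 83.6 200.6] 5.68 91.6
top s 137 [450.6 208.7] [89.3 12. ] 6.37 161.4
top s 136 [442.1 247.6] [88.5 13. ] 6.29 161.3
top s 138 [431.6 327.2] [88.6 12.9] 6.12 161.5
scene caserim 517 [488.6   3.6] [211.8 118. ] 80.34 110.4
scene covertop 2440 [ 489.4 -272.7] [133.7 210. ] 3.41 125.5
scene handle 183 [ 488.1 -273.2] [88.9 22. ] 2.4 159.2
scene railtop 344 [435.8 287.5] [ 95.3 204.6] 7.22 91.0
scene s 93 [450.  207.9] [92.6 14.3] 7.82 160.5
scene s 91 [442.  247.9] [93.5 16.8] 6.89 161.0
scene s 87 [430.4 326.6] [87.4 16. ] 6.84 160.5
```

The top picture shows the rack on the left with samples at about (195,302), (228,297) and (244,295). The case is mid-board at (320,278) and the cover is right of it at (421,275). The scene view agrees and shows three samples. The measured sizes match the given ones: samples 89x12 mm with tops at 0.162, cover 126x210 mm. Next I'll plan the move to above the nearest sample.

```bash
cat >> h.py <<'E'
def plan(p,yaw):
    """offset cm and turn deg, tool down, to TCP p with tool y along world angle yaw+90 (mod 180)"""
    o=ctrl.get_obs(); R=np.array(o['ee_rot']); 
    off=R.T@(np.array(p)-o['position'])*100
    a=np.degrees(np.arctan2(R[1,1],R[0,1])); t=-((yaw+90-a+90)%180-90)
    print('offset',np.round(off,2),'turn',round(t,2),'at',np.round(o['position'],4),'a',round(a,2),'t',o['time_s'],'open',round(o['opening'],3),'F',np.round(o['ft_force'],1))
E
python3 - <<'E'
from h import *
W=np.load('top.npy');x,y,z=W[...,0],W[...,1],W[...,2]
m=(x>.38)&(x<.51)&(y>.17)&(y<.41)&(z>.12)
print(np.histogram(y[m],bins=24,range=(.17,.41)))
plan([.450,.2085,.20],6.3)
E
```

```text
(array([  0,   0,  19, 144,  66,   0,  32, 162,  53,   0,   0,   0,   0,
         0,  41, 182,  48,   0,   0,   0,   0,   0,   0,   0]), array([0.17, 0.18, 0.19, 0.2 , 0.21, 0.22, 0.23, 0.24, 0.25, 0.26, 0.27,
       0.28, 0.29, 0.3 , 0.31, 0.32, 0.33, 0.34, 0.35, 0.36, 0.37, 0.38,
       0.39, 0.4 , 0.41]))
offset [-39.28 -27.22   4.23] turn -19.06 at [0.127  0.5608 0.2424] a 77.24 t 0.7 open 1.002 F [-0.   0.4 -0.1]
```

>>> carry_out(offset=[[-4, -2.7, 0.3], [-8, -5.5, 0.6], [-12, -8.3, 0.9], [-16, -11, 1.2], [-20, -13.8, 1.5], [-24, -16.5, 1.8], [-28, -19.3, 2.1], [-32, -22, 2.4], [-36, -24.8, 3], [-39.3, -27.2, 3.6], [-39.3, -27.2, 4.2], [-39.3, -27.2, 4.2]], turn=[-2, -4, -6, -8, -10, -12, -14, -16, -18, -19, -19, -19], jaw=2.5)

```text
time_s: 2.2
position: [0.4496, 0.2088, 0.1998]
ee_rot: [[-0.994, -0.108, -0.002], [-0.108, 0.994, -0.0], [0.002, 0.0, -1.0]]
ft_force: [0.2, 0.2, 0.1]
opening: 0.291
grip_force: 0.0
```

Run:
```python
from h import *
p,d,W=cloud('wrist'); save(p,'w1.png'); np.save('w1.npy',W)
x,y,z=W[...,0],W[...,1],W[...,2]
for y0 in (.2085,.2476,.327):
    m=(x>.37)&(x<.52)&(abs(y-y0)<.018)&(abs(z-.162)<.005)
    if m.sum()>50:
        r=cv2.minAreaRect((W[m][:,:2]*1000).astype(np.float32)); print(r,m.sum(),np.median(z[m]))
plan([.450,.2085,.135],6.3)
```

```text
((450.1683654785156, 206.39224243164062), (90.38399505615234, 11.738064765930176), 6.517263412475586) 5016 0.16180613184510334
((433.5859680175781, 244.5624237060547), (73.09529876708984, 12.497831344604492), 5.8300604820251465) 4182 0.16176806925381196
((431.34381103515625, 325.09417724609375), (89.74810791015625, 14.082975387573242), 6.068446636199951) 6270 0.1617021898982179
offset [-0.04 -0.08  6.52] turn -0.03 at [0.4496 0.2092 0.2002] a 96.27 t 2.25 open 0.29 F [-0.1 -0.9  0.3]
```

View pics/w1.png

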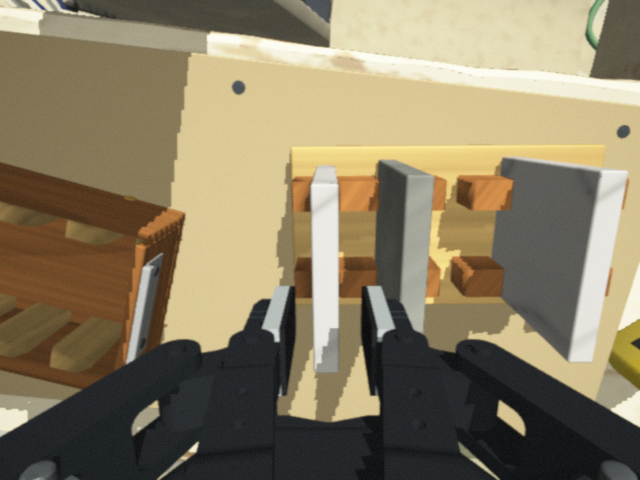

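The wrist picture shows the near sample's top at about (325,250), centred between the fingers at about 285 and 372, with case and neighbours clear. I'll descend and grip.

>>> carry_out(offset=[[0, -0.1, 2], [0, -0.15, 4], [0, -0.15, 5.5], [0, -0.15, 6.5], [0, -0.15, 6.5], [0, -0.15, 6.5]], turn=[0, 0, 0, 0, 0, 0])

```text
time_s: 3.0
position: [0.4508, 0.2075, 0.1358]
ee_rot: [[-0.994, -0.109, 0.001], [-0.109, 0.994, 0.001], [-0.001, 0.0, -1.0]]
ft_force: [0.2, -0.2, 0.4]
opening: 0.293
grip_force: 0.0
```

>>> carry_out(offset=[[0, 0, 0], [0, 0, 0], [0, 0, 0], [0, 0, 0], [0, 0, -0.5], [0, 0, -1.5], [0, 0, -3], [0, 0, -4.5], [0, 0, -6], [0, 0, -7.5], [0, 0, -8.5], [0, 0, -8.5]], turn=[0, 0, 0, 0, 0, 0, 0, 0, 0, 0, 0, 0], jaw=0.6, force=50)

```text
time_s: 4.5
position: [0.4508, 0.2074, 0.2212]
ee_rot: [[-0.994, -0.109, 0.002], [-0.109, 0.994, 0.001], [-0.002, 0.001, -1.0]]
ft_force: [-0.7, -0.2, -3.9]
opening: 0.134
grip_force: 48.9
```

Run:
```python
from h import *
W=np.load('top.npy')
# refine case from whole-rim via both cams; groove targets
for yaw,c in ((-9.7,(.4883,.0034)),):
    a=np.radians(yaw); ey=np.array([-np.sin(a),np.cos(a)])
    for g in (-.08,0,.08):
        q=np.array(c)+g*ey; print(g,q.round(4)); plan([*q,.222],yaw)
```

```text
-0.08 [ 0.4748 -0.0755]
offset [  0.68 -28.38  -0.1 ] turn 15.93 at [0.4508 0.2074 0.2212] a 96.23 t 4.5 open 0.134 F [-0.7 -0.2 -3.9]
0 [0.4883 0.0034]
offset [ -1.51 -20.68  -0.09] turn 15.93 at [0.4508 0.2074 0.2212] a 96.23 t 4.5 open 0.134 F [-0.7 -0.2 -3.9]
0.08 [0.5018 0.0823]
offset [ -3.71 -12.99  -0.08] turn 15.93 at [0.4508 0.2074 0.2212] a 96.23 t 4.5 open 0.134 F [-0.7 -0.2 -3.9]
```

>>> carry_out(offset=[[0, -1, -0.5], [0, -3.5, -1.5], [0.1, -6.5, -2], [0.2, -9.5, -2], [0.3, -12.5, -2], [0.4, -15.5, -2], [0.5, -18.5, -2], [0.6, -21.5, -2], [0.7, -24.5, -2], [0.7, -27, -2], [0.7, -28.4, -2], [0.7, -28.4, -2]], turn=[1, 3, 5, 7, 9, 11, 13, 14.5, 16, 16, 16, 16])

```text
time_s: 6.0
position: [0.4741, -0.0765, 0.24]
ee_rot: [[-0.985, 0.171, -0.001], [0.171, 0.985, 0.0], [0.001, 0.0, -1.0]]
ft_force: [1.2, 0.7, -2.8]
opening: 0.133
grip_force: 49.1
```

Run:
```python
from h import *
p,d,W=cloud('wrist'); save(p,'w2.png'); np.save('w2.npy',W)
x,y,z=W[...,0],W[...,1],W[...,2]
m=(x>.40)&(x<.58)&(abs(y)<.13)&(abs(z-.112)<.003)
r=cv2.minAreaRect((W[m][:,:2]*1000).astype(np.float32)); print(r,m.sum(),np.median(z[m]))
# horizontal rim orthographic map
im=np.zeros((600,400,3),np.uint8)
mm=(x>.38)&(x<.58)&(abs(y)<.15)&(z>.09)&(z<.116)
im[((.15-y[mm])*2000).astype(int),((x[mm]-.38)*2000).astype(int)]=p[mm]
save(np.hstack([im,im*0])[:, :400],'o2.png')
plan([.4748,-.0755,.24],-9.7)
```

```text
((488.15545654296875, 1.0516128540039062), (206.8585205078125, 110.65228271484375), 80.45907592773438) 7904 0.11165551521372685
offset [-0.07  0.04  0.01] turn -0.12 at [ 0.474  -0.0758  0.2401] a 80.18 t 6.05 open 0.138 F [-0.4 -0.  -3. ]
```

View pics/w2.png

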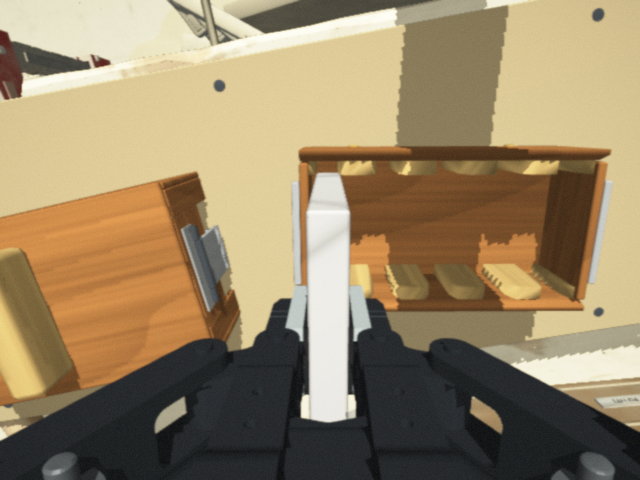

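View pics/o2.png

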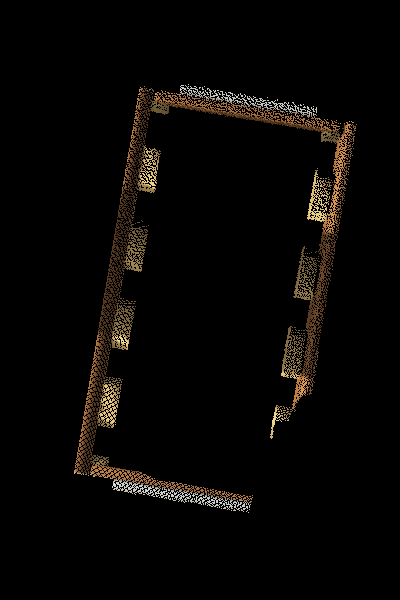

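The wrist picture shows the held slab hanging upright at (328,300) over the case's right-hand end groove, with case rim and strips seen whole and the cover left at (110,290). The map gives case centre (0.488, 0.002), yaw about -9.6°. Lowering now.

>>> carry_out(offset=[[-0.1, -0.05, 1], [-0.1, -0.05, 2.5], [-0.1, -0.05, 4], [-0.1, -0.05, 5], [-0.1, -0.05, 5.6], [-0.1, -0.05, 6.2], [-0.1, -0.05, 6.8], [-0.1, -0.05, 7.2], [-0.1, -0.05, 7.2]], turn=[0, 0, 0, 0, 0, 0, 0, 0, 0])

```text
time_s: 7.18
position: [0.475, -0.0765, 0.1681]
ee_rot: [[-0.986, 0.17, -0.0], [0.17, 0.986, 0.0], [0.0, 0.0, -1.0]]
ft_force: [-1.2, 0.9, -1.8]
opening: 0.134
grip_force: 49.1
```

>>> carry_out(offset=[[0, 0, 0.6], [0, 0, 1.2], [0, 0, 1.8], [0, 0, 2.4], [0, 0, 3.0], [0, 0, 3.4], [0, 0, 3.6], [0, 0, 3.6]], turn=[0, 0, 0, 0, 0, 0, 0, 0])

```text
time_s: 8.18
position: [0.4752, -0.0765, 0.1322]
ee_rot: [[-0.986, 0.17, -0.0], [0.17, 0.986, 0.0], [0.0, 0.0, -1.0]]
ft_force: [0.9, -0.5, -2.5]
opening: 0.137
grip_force: 49.1
```

>>> carry_out(offset=[[0, 0, 0.1], [0, 0, 0.2], [0, 0, 0.3], [0, 0, 0.3]], turn=[0, 0, 0, 0])

```text
time_s: 8.68
position: [0.4753, -0.0766, 0.13]
ee_rot: [[-0.986, 0.17, 0.001], [0.17, 0.986, -0.0], [-0.001, 0.0, -1.0]]
ft_force: [-2.2, 0.8, 5.2]
opening: 0.132
grip_force: 50.1
```

>>> carry_out(offset=[[0, 0, 0], [0, 0, 0], [0, 0, 0], [0, 0, -0.5], [0, 0, -2], [0, 0, -4], [0, 0, -6.5], [0, 0, -8.5], [0.7, 2.5, -8.5], [1.5, 5.5, -8.5], [2.5, 9, -8.5], [3.5, 12.5, -8.5]], turn=[0, 0, 0, 0, 0, 0, 0, 0, -2, -4, -6, -8], jaw=2.4)

```text
time_s: 10.18
position: [0.4618, 0.0536, 0.2147]
ee_rot: [[-1.0, 0.03, 0.001], [0.03, 1.0, 0.0], [-0.001, 0.0, -1.0]]
ft_force: [0.1, -0.8, 0.5]
opening: 0.281
grip_force: 0.0
```

Run:
```python
from h import *
p,d,W=cloud('wrist'); np.save('w3.npy',W)
x,y,z=W[...,0],W[...,1],W[...,2]
m=(x>.40)&(x<.58)&(abs(y+.0765)<.025)&(z>.14)
if m.sum()>20: print(np.nanmedian(z[m]),m.sum(),W[m].min(0),W[m].max(0))
plan([.442,.2468,.205],6.3)
```

```text
0.15509002423806414 6529 [ 0.42924356 -0.09037288  0.14000408] [ 0.51973056 -0.06370308  0.15771543]
offset [ 2.44 18.92  1.04] turn -7.88 at [0.4612 0.057  0.2147] a 88.42 t 10.225 open 0.28 F [0.  1.9 0.2]
```

>>> carry_out(offset=[[0.4, 3, 0], [0.8, 6, 0], [1.2, 9.5, 0], [1.7, 13, 0], [2.2, 16.5, 0], [2.6, 19.3, 0.5], [2.6, 19.3, 1], [2.6, 19.3, 1]], turn=[-1.5, -3, -4.5, -6, -7.5, -8.1, -8.1, -8.1])

```text
time_s: 11.22
position: [0.4416, 0.2456, 0.2039]
ee_rot: [[-0.994, -0.11, -0.001], [-0.11, 0.994, -0.001], [0.001, -0.001, -1.0]]
ft_force: [-0.4, -0.0, -0.4]
opening: 0.283
grip_force: 0.0
```

Run:
```python
from h import *
p,d,W=cloud('wrist'); save(p,'w4.png')
x,y,z=W[...,0],W[...,1],W[...,2]
for y0 in (.2466,.327):
    m=(x>.37)&(x<.52)&(abs(y-y0)<.018)&(abs(z-.162)<.005)
    if m.sum()>50:
        r=cv2.minAreaRect((W[m][:,:2]*1000).astype(np.float32)); print(r,m.sum(),np.median(z[m]))
plan([.442,.2464,.135],6.3)
```

```text
((442.09521484375, 245.69398498535156), (90.25959777832031, 11.711450576782227), 5.92486047744751) 4803 0.16179756041879378
((427.80181884765625, 324.93475341796875), (82.64445495605469, 13.175310134887695), 6.180254936218262) 5009 0.16173865413683972
offset [-0.03  0.1   6.92] turn -0.0 at [0.4418 0.2454 0.2042] a 96.3 t 11.275 open 0.276 F [ 0.7 -0.3  0.4]
```

>>> carry_out(offset=[[0, 0.08, 2], [0, 0.08, 4], [0, 0.08, 5.8], [0, 0.08, 6.9], [0, 0.08, 6.9], [0, 0.08, 6.9]], turn=[0, 0, 0, 0, 0, 0])

```text
time_s: 12.02
position: [0.4423, 0.2471, 0.136]
ee_rot: [[-0.994, -0.11, 0.001], [-0.11, 0.994, 0.001], [-0.001, 0.001, -1.0]]
ft_force: [0.7, 0.1, -1.0]
opening: 0.285
grip_force: 0.0
```

>>> carry_out(offset=[[0, 0, 0], [0, 0, 0], [0, 0, 0], [0, 0, 0], [0, 0, -0.5], [0, 0, -1.5], [0, 0, -3], [0, 0, -4.5], [0, 0, -6.5], [0, 0, -8.5], [0, 0, -10.5], [0, 0, -10.5]], turn=[0, 0, 0, 0, 0, 0, 0, 0, 0, 0, 0, 0], jaw=0.6, force=50)

```text
time_s: 13.52
position: [0.4426, 0.2476, 0.2425]
ee_rot: [[-0.994, -0.11, 0.004], [-0.11, 0.994, 0.002], [-0.004, 0.002, -1.0]]
ft_force: [0.6, 0.1, -2.5]
opening: 0.133
grip_force: 48.8
```

Run:
```python
from h import *
plan([.4882,.0022,.24],-9.7)
```

```text
offset [ -1.82 -24.89   0.21] turn 16.04 at [0.4426 0.2476 0.2425] a 96.34 t 13.525 open 0.133 F [ 0.6  0.1 -2.5]
```

>>> carry_out(offset=[[-0.1, -1, 0], [-0.2, -3.5, 0], [-0.5, -6.5, 0], [-0.8, -9.5, 0], [-1, -12.5, 0], [-1.2, -15.5, 0], [-1.4, -18.5, 0], [-1.6, -21.5, 0], [-1.8, -23.7, 0], [-1.8, -24.8, 0], [-1.8, -24.8, 0], [-1.8, -24.8, 0]], turn=[1, 3, 5, 7, 9, 11, 13, 15, 16, 16, 16, 16])

```text
time_s: 15.02
position: [0.4867, 0.0031, 0.24]
ee_rot: [[-0.986, 0.167, -0.001], [0.167, 0.986, 0.001], [0.001, 0.0, -1.0]]
ft_force: [-0.3, -0.3, -2.3]
opening: 0.135
grip_force: 49.0
```

Run:
```python
from h import *
plan([.4882,.0022,.13],-9.7)
```

```text
offset [-0.17 -0.07 11.  ] turn 0.06 at [0.4867 0.0031 0.24  ] a 80.36 t 15.025 open 0.135 F [-0.3 -0.3 -2.3]
```

>>> carry_out(offset=[[-0.15, -0.05, 1], [-0.15, -0.05, 2.5], [-0.15, -0.05, 4], [-0.15, -0.05, 5], [-0.15, -0.05, 5.6], [-0.15, -0.05, 6.2], [-0.15, -0.05, 6.8], [-0.15, -0.05, 7.2], [-0.15, -0.05, 7.2]], turn=[0, 0, 0, 0, 0, 0, 0, 0, 0])

```text
time_s: 16.15
position: [0.4883, 0.0018, 0.1681]
ee_rot: [[-0.986, 0.168, -0.0], [0.168, 0.986, 0.0], [0.0, 0.0, -1.0]]
ft_force: [0.0, 0.1, -2.7]
opening: 0.135
grip_force: 49.0
```

>>> carry_out(offset=[[0, 0, 0.6], [0, 0, 1.2], [0, 0, 1.8], [0, 0, 2.4], [0, 0, 3.0], [0, 0, 3.4], [0, 0, 3.6], [0, 0, 3.8], [0, 0, 3.8]], turn=[0, 0, 0, 0, 0, 0, 0, 0, 0])

```text
time_s: 17.27
position: [0.4885, 0.0018, 0.1304]
ee_rot: [[-0.986, 0.168, 0.0], [0.168, 0.986, 0.0], [-0.0, 0.0, -1.0]]
ft_force: [0.1, 0.1, -2.6]
opening: 0.13
grip_force: 49.1
```

>>> carry_out(offset=[[0, 0, 0.1], [0, 0, 0.15], [0, 0, 0.2], [0, 0, 0.2]], turn=[0, 0, 0, 0])

```text
time_s: 17.77
position: [0.4886, 0.0019, 0.1301]
ee_rot: [[-0.986, 0.168, 0.001], [0.168, 0.986, 0.0], [-0.001, 0.0, -1.0]]
ft_force: [-4.4, -0.3, 10.5]
opening: 0.133
grip_force: 51.1
```

>>> carry_out(offset=[[0, 0, 0], [0, 0, 0], [0, 0, 0], [0, 0, -0.5], [0, 0, -2], [0, 0, -4], [0, 0, -6.5], [0, 0, -8], [0.7, 2, -8], [1.7, 5, -8], [3, 8.5, -8], [4, 11.5, -8]], turn=[0, 0, 0, 0, 0, 0, 0, 0, -1.5, -3, -4.5, -6], jaw=2.4)

```text
time_s: 19.27
position: [0.4679, 0.123, 0.2087]
ee_rot: [[-0.998, 0.063, 0.0], [0.063, 0.998, 0.0], [-0.0, 0.0, -1.0]]
ft_force: [0.7, 0.1, -0.3]
opening: 0.285
grip_force: 0.0
```

>>> carry_out(offset=[[1.2, 3, 0], [2, 6, 0], [2.8, 9, 0], [3.7, 12, 0], [4, 14, 0], [4, 14, 0], [4, 14, 0]], turn=[-1.5, -3, -4.5, -6, -8, -10, -10])

```text
time_s: 20.15
position: [0.4374, 0.2635, 0.2083]
ee_rot: [[-0.994, -0.11, -0.0], [-0.11, 0.994, -0.001], [0.0, -0.001, -1.0]]
ft_force: [0.4, -0.7, 1.2]
opening: 0.281
grip_force: 0.0
```

Run:
```python
from h import *
plan([.4316,.3262,.204],6.3)
```

```text
offset [-0.11  6.29  0.43] turn 0.03 at [0.4374 0.2635 0.2083] a 96.33 t 20.15 open 0.281 F [ 0.4 -0.7  1.2]
```

>>> carry_out(offset=[[-0.1, 2.5, 0.2], [-0.1, 5, 0.4], [-0.1, 6.3, 0.4], [-0.1, 6.3, 0.4], [-0.1, 6.3, 0.4]], turn=[0, 0, 0, 0, 0])

```text
time_s: 20.78
position: [0.4315, 0.326, 0.2044]
ee_rot: [[-0.994, -0.11, -0.0], [-0.11, 0.994, -0.001], [0.0, -0.001, -1.0]]
ft_force: [0.4, 0.2, -0.0]
opening: 0.285
grip_force: 0.0
```

Run:
```python
from h import *
p,d,W=cloud('wrist'); save(p,'w5.png')
x,y,z=W[...,0],W[...,1],W[...,2]
m=(x>.37)&(x<.52)&(abs(y-.326)<.018)&(abs(z-.162)<.005)
r=cv2.minAreaRect((W[m][:,:2]*1000).astype(np.float32)); print(r,m.sum(),np.median(z[m]))
plan([r[0][0]/1000,r[0][1]/1000+.001,.136],6.3)
```

```text
((431.5438232421875, 325.601318359375), (90.27102661132812, 12.011664390563965), 6.226504325866699) 4847 0.16177472935642812
offset [-0.01  0.06  6.84] turn -0.01 at [0.4315 0.326  0.2044] a 96.29 t 20.825 open 0.281 F [0.4 0.4 0.7]
```

>>> carry_out(offset=[[0, 0.04, 2], [0, 0.04, 4], [0, 0.04, 5.8], [0, 0.04, 6.8], [0, 0.04, 6.8], [0, 0.04, 6.8]], turn=[0, 0, 0, 0, 0, 0])

```text
time_s: 21.58
position: [0.4318, 0.3275, 0.137]
ee_rot: [[-0.994, -0.11, 0.001], [-0.11, 0.994, 0.001], [-0.001, 0.001, -1.0]]
ft_force: [0.2, 0.8, 0.2]
opening: 0.282
grip_force: 0.0
```

>>> carry_out(offset=[[0, 0, 0], [0, 0, 0], [0, 0, 0], [0, 0, 0], [0, 0, -0.5], [0, 0, -1.5], [0, 0, -3], [0, 0, -4.5], [0, 0, -6.5], [0, 0, -8.5], [0, 0, -10.5], [0, 0, -10.5]], turn=[0, 0, 0, 0, 0, 0, 0, 0, 0, 0, 0, 0], jaw=0.6, force=50)

```text
time_s: 23.08
position: [0.4321, 0.3279, 0.2436]
ee_rot: [[-0.994, -0.11, 0.004], [-0.11, 0.994, 0.003], [-0.004, 0.002, -1.0]]
ft_force: [0.2, -0.6, -3.2]
opening: 0.135
grip_force: 48.8
```

Run:
```python
from h import *
plan([.5019,.0810,.24],-9.7)
```

```text
offset [ -4.21 -25.31   0.32] turn 16.04 at [0.4321 0.3279 0.2436] a 96.34 t 23.075 open 0.135 F [ 0.2 -0.6 -3.2]
```

>>> carry_out(offset=[[-0.1, -1, 0], [-0.4, -3.5, 0], [-1, -6.5, 0], [-1.5, -9.5, 0], [-2, -12.5, 0], [-2.5, -15.5, 0], [-3, -18.5, 0], [-3.6, -21.5, 0], [-4, -24, 0], [-4.2, -25.2, 0], [-4.2, -25.2, 0], [-4.2, -25.2, 0]], turn=[1, 3, 5, 7, 9, 11, 13, 15, 16, 16, 16, 16])

```text
time_s: 24.58
position: [0.5005, 0.0821, 0.2411]
ee_rot: [[-0.986, 0.167, -0.001], [0.167, 0.986, 0.001], [0.001, 0.0, -1.0]]
ft_force: [0.2, 0.7, -2.5]
opening: 0.13
grip_force: 49.0
```

Run:
```python
from h import *
plan([.5019,.0808,.13],-9.7)
```

```text
offset [-0.17 -0.1  11.11] turn 0.06 at [0.5005 0.0821 0.2411] a 80.36 t 24.575 open 0.13 F [ 0.2  0.7 -2.5]
```

>>> carry_out(offset=[[-0.15, -0.05, 1], [-0.15, -0.06, 2.5], [-0.15, -0.06, 4], [-0.15, -0.06, 5], [-0.15, -0.06, 5.6], [-0.15, -0.06, 6.2], [-0.15, -0.06, 6.8], [-0.15, -0.06, 7.2], [-0.15, -0.06, 7.2]], turn=[0, 0, 0, 0, 0, 0, 0, 0, 0])

```text
time_s: 25.7
position: [0.5021, 0.0806, 0.1691]
ee_rot: [[-0.986, 0.168, -0.0], [0.168, 0.986, 0.0], [0.0, -0.0, -1.0]]
ft_force: [-0.2, 0.3, -2.8]
opening: 0.134
grip_force: 49.0
```

>>> carry_out(offset=[[0, 0, 0.6], [0, 0, 1.2], [0, 0, 1.8], [0, 0, 2.4], [0, 0, 3.0], [0, 0, 3.4], [0, 0, 3.6], [0, 0, 3.7], [0, 0, 3.8], [0, 0, 3.8]], turn=[0, 0, 0, 0, 0, 0, 0, 0, 0, 0])

```text
time_s: 26.95
position: [0.5023, 0.0807, 0.1314]
ee_rot: [[-0.986, 0.168, 0.0], [0.168, 0.986, 0.0], [-0.0, 0.0, -1.0]]
ft_force: [-0.7, 0.2, -2.4]
opening: 0.131
grip_force: 49.0
```

>>> carry_out(offset=[[0, 0, 0.1], [0, 0, 0.15], [0, 0, 0.2], [0, 0, 0.2]], turn=[0, 0, 0, 0])

```text
time_s: 27.45
position: [0.5023, 0.0807, 0.1312]
ee_rot: [[-0.986, 0.168, 0.001], [0.168, 0.986, 0.0], [-0.001, 0.0, -1.0]]
ft_force: [-3.7, 0.0, 9.6]
opening: 0.135
grip_force: 50.9
```

>>> carry_out(offset=[[0, 0, 0], [0, 0, 0], [0, 0, 0], [0, 0, -0.5], [0, 0, -2], [0, 0, -5], [0, 0, -8], [0, 0, -11], [-0.3, -2, -13], [-0.7, -5, -15], [-1.1, -8.5, -15], [-1.6, -12, -15]], turn=[0, 0, 0, 0, 0, 0, 0, 0, 0, 0, 0, 0], jaw=2.4)

```text
time_s: 28.95
position: [0.4979, -0.0413, 0.2809]
ee_rot: [[-0.986, 0.167, 0.002], [0.167, 0.986, -0.0], [-0.002, 0.0, -1.0]]
ft_force: [-0.0, -0.1, -1.1]
opening: 0.28
grip_force: 0.0
```

>>> carry_out(offset=[[-0.4, -3, 0], [-0.8, -6, 0], [-1.2, -9, 0], [-1.6, -12, 0], [-2, -14, 0], [-2, -15, 0], [-2, -15, 0], [-2, -15, 0]], turn=[-1.5, -3, -4.5, -6, -8, -10, -12, -12], jaw=4)

```text
time_s: 29.95
position: [0.4925, -0.1912, 0.2798]
ee_rot: [[-0.999, -0.041, 0.001], [-0.041, 0.999, 0.0], [-0.001, 0.0, -1.0]]
ft_force: [-0.4, -0.1, 0.6]
opening: 0.468
grip_force: 0.0
```

Run:
```python
from h import *
plan([.489,-.2725,.28],3)
for n in ('top','wrist'):
    p,d,W=cloud(n); save(p,n+'6.png')
    x,y,z=W[...,0],W[...,1],W[...,2]
    def ext(name,m):
        if m.sum()<30: return
        r=cv2.minAreaRect((W[m][:,:2]*1000).astype(np.float32)); print(n,name,m.sum(),np.round(r[0],1),np.round(r[1],1),round(r[2],2),np.round(np.median(z[m])*1000,1))
    b=(x>.35)&(x<.62)
    ext('cover',b&(y<-.13)&(y>-.45)&(abs(z-.126)<.004))
    ext('handle',b&(y<-.13)&(y>-.45)&(abs(z-.160)<.004))
    ext('rim',b&(abs(y)<.13)&(abs(z-.112)<.003))
    for y0 in (-.0768,.002,.081): ext('s',b&(abs(y-y0)<.03)&(z>.148)&(z<.165))
```

```text
offset [ 0.68 -8.11 -0.02] turn -0.66 at [ 0.4925 -0.1912  0.2798] a 92.34 t 29.95 open 0.468 F [-0.4 -0.1  0.6]
top cover 548 [ 489.3 -272.1] [125.6 210. ] 3.01 125.6
top rim 431 [488.2   3. ] [205.7 109.8] 80.29 111.4
top s 158 [475.  -75.3] [12.3 87.4] 80.4 154.9
top s 158 [488.5   3. ] [11.8 89.5] 80.22 155.6
top s 164 [502.4  81.6] [12.2 89.6] 80.23 154.7
wrist cover 43961 [ 489.  -274.7] [125.9 210.3] 2.99 125.8
wrist handle 4313 [ 488.7 -274.2] [88.6 21.8] 3.03 159.4
wrist rim 4915 [485.3 -15.6] [174.1 110.5] 80.26 111.7
wrist s 3169 [474.4 -77.7] [13.2 89.8] 80.54 155.6
wrist s 3005 [ 4.882e+02 -1.000e-01] [14.1 89.9] 80.43 155.4
```

View pics/wrist6.png

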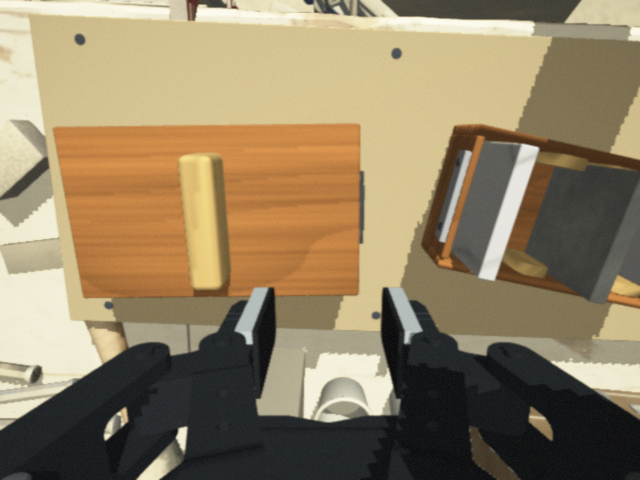

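The wrist picture shows the cover undisturbed with its handle at (204,220) and the slabs standing home in the case at right, tops at 155.5 mm. Going to the handle.

>>> carry_out(offset=[[0.2, -3, 1], [0.5, -6, 3], [0.7, -8.2, 5], [0.7, -8.2, 7.5], [0.7, -8.2, 9.5], [0.7, -8.2, 9.5], [0.7, -8.2, 9.5]], turn=[0, 0, -0.7, -0.7, -0.7, -0.7, -0.7])

```text
time_s: 30.92
position: [0.4894, -0.2737, 0.1852]
ee_rot: [[-0.999, -0.053, 0.001], [-0.053, 0.999, -0.001], [-0.001, -0.001, -1.0]]
ft_force: [-0.5, 0.3, 0.9]
opening: 0.468
grip_force: 0.0
```

Run:
```python
from h import *
p,d,W=cloud('wrist'); x,y,z=W[...,0],W[...,1],W[...,2]
m=(x>.35)&(x<.62)&(y<-.13)&(y>-.45)&(abs(z-.160)<.004)
r=cv2.minAreaRect((W[m][:,:2]*1000).astype(np.float32)); print(r,m.sum())
plan([.489,-.2733,.142],3)
```

```text
((488.5230407714844, -274.62091064453125), (89.33363342285156, 21.66908073425293), 3.068533420562744) 9656
offset [0.05 0.07 4.35] turn 0.06 at [ 0.4895 -0.2739  0.1855] a 93.06 t 30.975 open 0.468 F [-0.4 -0.8  0. ]
```

>>> carry_out(offset=[[0, 0, 1.5], [0, 0, 3], [0, 0, 4.2], [0, 0, 4.3], [0, 0, 4.3]], turn=[0, 0, 0, 0, 0])

```text
time_s: 31.6
position: [0.4889, -0.2739, 0.1412]
ee_rot: [[-0.999, -0.053, 0.0], [-0.053, 0.999, 0.0], [-0.0, 0.0, -1.0]]
ft_force: [1.1, 0.4, 0.9]
opening: 0.468
grip_force: 0.0
```

>>> carry_out(offset=[[0, 0, 0], [0, 0, 0], [0, 0, 0], [0, 0, 0], [0, 0, 0], [0, 0, -0.5], [0, 0, -1.5], [0, 0, -3], [0, 0, -5], [0, 0, -7], [0, 0, -7], [0, 0, -7]], turn=[0, 0, 0, 0, 0, 0, 0, 0, 0, 0, 0, 0], jaw=1.5, force=90)

```text
time_s: 33.1
position: [0.4883, -0.2735, 0.2108]
ee_rot: [[-0.999, -0.053, -0.001], [-0.053, 0.999, 0.001], [0.001, 0.001, -1.0]]
ft_force: [0.2, -0.5, -5.1]
opening: 0.242
grip_force: 88.5
```

>>> carry_out(offset=[[0, 0, -1], [0, 0, -3], [0, 0, -5], [0, 0, -7], [0, 1, -7.2], [-0.1, 3, -7.2], [-0.2, 5.5, -7.2], [-0.4, 8, -7.2], [-0.5, 10.5, -7.2], [-0.7, 13, -7.2], [-0.8, 15, -7.2], [-0.8, 15, -7.2]], turn=[0, 0, 0, 0, 0, 1, 2, 3, 4, 5, 6, 7])

```text
time_s: 34.6
position: [0.488, -0.1219, 0.2825]
ee_rot: [[-0.998, 0.067, -0.002], [0.067, 0.998, 0.001], [0.002, 0.001, -1.0]]
ft_force: [0.3, -1.3, -5.0]
opening: 0.241
grip_force: 88.7
```

Run:
```python
from h import *
plan([.4878,.0018,.281],-9.7)
```

```text
offset [ 0.86 12.34  0.16] turn 5.83 at [ 0.488  -0.1219  0.2825] a 86.13 t 34.6 open 0.241 F [ 0.3 -1.3 -5. ]
```

>>> carry_out(offset=[[0.1, 2, 0], [0.3, 4.5, 0], [0.5, 7, 0], [0.7, 9.5, 0], [0.85, 11.5, 0], [0.85, 12.3, 0], [0.85, 12.3, 0], [0.85, 12.3, 0], [0.85, 12.3, 0]], turn=[0.7, 1.5, 2.5, 3.5, 4.5, 5.5, 5.8, 5.8, 5.8])

```text
time_s: 35.72
position: [0.4888, -0.001, 0.2832]
ee_rot: [[-0.985, 0.17, -0.0], [0.17, 0.985, -0.0], [0.0, -0.0, -1.0]]
ft_force: [-0.4, -0.7, -4.2]
opening: 0.243
grip_force: 89.0
```

Run:
```python
from h import *
plan([.4878,.0018,.281],-9.7)
p,d,W=cloud('top'); save(p,'top7.png'); x,y,z=W[...,0],W[...,1],W[...,2]
m=(x>.38)&(x<.6)&(abs(y)<.15)&(z>.258)&(z<.272)&((abs(y)>.07))
r=cv2.minAreaRect((W[m][:,:2]*1000).astype(np.float32)); print(r,m.sum(),np.median(z[m]))
p,d,W=cloud('wrist'); save(p,'w7.png'); x,y,z=W[...,0],W[...,1],W[...,2]
m=(x>.38)&(x<.6)&(abs(y)<.15)&(z>.25)&(z<.272)
r=cv2.minAreaRect((W[m][:,:2]*1000).astype(np.float32)); print(r,m.sum(),np.median(z[m]))
```

```text
offset [0.15 0.26 0.22] turn -0.11 at [ 0.4888 -0.001   0.2832] a 80.19 t 35.725 open 0.243 F [-0.4 -0.7 -4.2]
((489.04168701171875, 0.36435699462890625), (210.2023162841797, 125.80628967285156), 80.13382720947266) 1089 0.26648152902421707
((487.95867919921875, -1.631256103515625), (210.58555603027344, 124.4796371459961), 80.22776794433594) 104028 0.26708416843577765
```

View pics/w7.png

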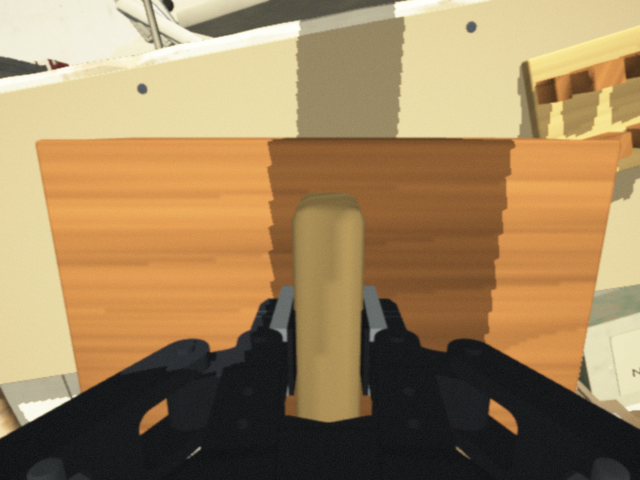

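The wrist picture shows the cover level and square in the grip, with its handle at (328,300). It needs about 2.6 mm shift along y. Correcting that and then lowering.

>>> carry_out(offset=[[0.08, 0.26, 0], [0.08, 0.26, 1.5], [0.08, 0.26, 3], [0.08, 0.26, 4.5], [0.08, 0.26, 6], [0.08, 0.26, 6.8], [0.08, 0.26, 6.8], [0.08, 0.26, 6.8]], turn=[0, 0, 0, 0, 0, 0, 0, 0])

```text
time_s: 36.83
position: [0.4889, 0.0024, 0.2158]
ee_rot: [[-0.986, 0.17, 0.001], [0.17, 0.986, 0.0], [-0.001, 0.0, -1.0]]
ft_force: [0.7, 0.3, -5.0]
opening: 0.242
grip_force: 89.1
```

Run:
```python
from h import *
plan([.4882,.0018,.281],-9.7)
p,d,W=cloud('top'); x,y,z=W[...,0],W[...,1],W[...,2]
m=(x>.38)&(x<.6)&(abs(y)<.15)&(z>.19)&(z<.204)&((abs(y)>.07))
r=cv2.minAreaRect((W[m][:,:2]*1000).astype(np.float32)); print(r,m.sum(),np.median(z[m]))
```

```text
offset [ 0.05 -0.07 -6.52] turn -0.07 at [0.4889 0.0024 0.2158] a 80.23 t 36.825 open 0.242 F [ 0.7  0.3 -5. ]
((489.1343078613281, 3.669036865234375), (210.2417755126953, 125.90604400634766), 80.25886535644531) 1002 0.198818064325186
```

>>> carry_out(offset=[[0.05, -0.06, 0], [0.05, -0.06, 0.5], [0.05, -0.06, 1], [0.05, -0.06, 1.4], [0.05, -0.06, 1.8], [0.05, -0.06, 1.8]], turn=[0, 0, 0, 0, 0, 0])

```text
time_s: 37.62
position: [0.4879, 0.0019, 0.1972]
ee_rot: [[-0.986, 0.17, -0.0], [0.17, 0.986, 0.0], [0.0, 0.0, -1.0]]
ft_force: [-0.7, 1.0, -4.3]
opening: 0.236
grip_force: 89.3
```

>>> carry_out(offset=[[0, 0, 0.2], [0, 0, 0.4], [0, 0, 0.6], [0, 0, 0.6]], turn=[0, 0, 0, 0])

```text
time_s: 38.12
position: [0.489, 0.002, 0.1943]
ee_rot: [[-0.986, 0.17, 0.004], [0.17, 0.986, 0.0], [-0.004, 0.001, -1.0]]
ft_force: [-2.4, 1.2, 14.0]
opening: 0.242
grip_force: 91.8
```

Clips are on the strips. Pressing on.

>>> carry_out(offset=[[0, 0, 0.2], [0, 0, 0.4], [0, 0, 0.6], [0, 0, 0.8], [0, 0, 0.9], [0, 0, 0.9]], turn=[0, 0, 0, 0, 0, 0])

```text
time_s: 38.88
position: [0.4876, 0.0019, 0.184]
ee_rot: [[-0.985, 0.17, 0.0], [0.17, 0.985, 0.0], [-0.0, 0.0, -1.0]]
ft_force: [-5.0, -0.1, 13.3]
opening: 0.245
grip_force: 92.1
```

>>> carry_out(offset=[[0, 0, 0.1], [0, 0, 0.2], [0, 0, 0.3], [0, 0, 0.3]], turn=[0, 0, 0, 0])

```text
time_s: 39.38
position: [0.4877, 0.0019, 0.184]
ee_rot: [[-0.985, 0.17, 0.002], [0.17, 0.985, 0.0], [-0.002, 0.0, -1.0]]
ft_force: [-10.7, 1.1, 31.0]
opening: 0.241
grip_force: 94.7
```

>>> carry_out(offset=[[0, 0, -0.2], [0, 0, -0.4], [0, 0, -0.4]], turn=[0, 0, 0])

```text
time_s: 39.75
position: [0.4876, 0.0019, 0.184]
ee_rot: [[-0.985, 0.17, -0.0], [0.17, 0.985, 0.0], [0.0, 0.0, -1.0]]
ft_force: [-3.8, -0.1, 8.5]
opening: 0.24
grip_force: 91.1
```

>>> carry_out(offset=[[0, 0, 0], [0, 0, 0], [0, 0, 0], [0, 0, 0], [0, 0, -1], [0, 0, -3], [0, 0, -6], [0, 0, -9], [0, 3, -12], [0, 7, -15], [0, 11, -15], [0, 11, -15]], turn=[0, 0, 0, 0, 0, 0, 0, 0, 0, 0, 0, 0], jaw=4.2)

```text
time_s: 41.25
position: [0.5068, 0.1123, 0.334]
ee_rot: [[-0.986, 0.166, 0.001], [0.166, 0.986, 0.001], [-0.001, 0.001, -1.0]]
ft_force: [-0.8, -0.7, -0.3]
opening: 0.491
grip_force: 0.0
```

Run:
```python
from h import *
for n in ('top','scene','wrist'):
    p,d,W=cloud(n); save(p,n+'8.png'); x,y,z=W[...,0],W[...,1],W[...,2]
    b=(x>.38)&(x<.6)&(abs(y)<.14)
    for nm,m in (('top',b&(abs(z-.168)<.006)),('handle',b&(abs(z-.202)<.006))):
        if m.sum()<40: continue
        A=np.c_[W[m][:,:2]-W[m][:,:2].mean(0),np.ones(m.sum())]; k=np.linalg.lstsq(A,z[m],rcond=None)[0]
        r=cv2.minAreaRect((W[m][:,:2]*1000).astype(np.float32)); print(n,nm,np.round(r[0],1),np.round(r[1],1),round(r[2],2),m.sum(),np.median(z[m]).round(4),'tilt',k[:2].round(4))
cv2.imwrite('pics/s8c.png',cv2.resize(cv2.imread('pics/scene8.png')[200:330,210:410],None,fx=4,fy=4))
plan([.4882,.0018,.281],-9.7)
```

```text
top top [487.8   3.3] [210.  125.9] 80.16 2826 0.1674 tilt [0.0018 0.0013]
top handle [488.    3.2] [21.4 89. ] 80.28 282 0.2011 tilt [-0.0045 -0.001 ]
scene top [487.1   3.7] [214.5 131.1] 79.63 1842 0.1672 tilt [ 0.0061 -0.0003]
scene handle [485.    1.8] [25.  87.7] 83.9 175 0.2005 tilt [0.0214 0.0871]
wrist top [487.6   0.6] [210.8 125.7] 80.3 39910 0.1677 tilt [0.0007 0.0005]
wrist handle [487.4   1.8] [21.8 89. ] 80.35 4168 0.2013 tilt [-0.0136 -0.0983]
offset [ -0.06 -10.94   5.24] turn -0.08 at [0.5062 0.1097 0.3334] a 80.22 t 41.4 open 0.494 F [ 0.4 -0.1  0.1]
```

View pics/s8c.png

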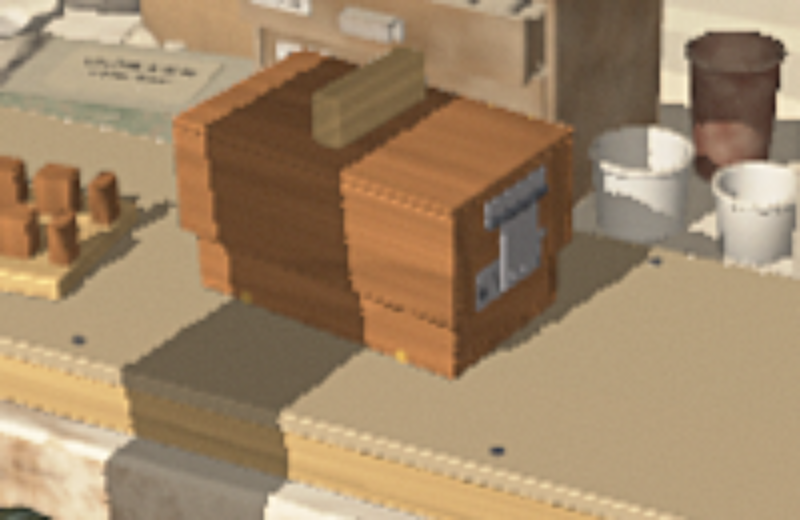

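The crop shows the cover level on the case, with the near clip at (520,240) flat against the end over the strip. The top board is at 0.1676 against 0.168 expected and the tilt is about 0.001, so both clips have snapped. Handing in.

```bash
python3 -c "
from cell import ctrl
print(ctrl.job_done())"
```

```text
the job is handed in; nothing more can be done
None
```

I handed the job in with all three samples home in the case grooves and the cover pressed down level; no verdict came back. I read both clips as snapped from the seated height (0.1676 m against 0.168 expected), since only the near clip was in view.

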